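# Put the broad scraper back in its cut-out

### The arm

A 7-joint arm with a two-finger parallel gripper is mounted at the origin on a cart in front of the work surface, level with it; the furniture and walls round the work are solid. World frame = base frame: x ahead of the robot, y to its left, z up, the work surface at z = 0. Lengths are in m, angles in rad, forces in N, time in s.
With the tool pointing down it reaches from about 0.35 to 0.9 m from the base axis. Payload 8.1 kg.
Tool frame: the origin (TCP) lies midway between the tips of the shut fingers; the grasp point (between the pads) lies 19 mm behind it; x points along the fingers, y is the direction in which the jaws open and shut, and the axes are right-handed (so a half turn about x gives the same grasp; the last joint's range is limited). The gripper opens to 92 mm and grips with 3 to 60 N. Pads are 19 mm wide; open, the fingers measure 130 mm over their backs; the gripper's body (75 mm by 190 mm) begins 47 mm behind the grasp point.
Start: joints at [1.166, 0.434, 0.025, 1.573, -0.012, 1.134, -0.075], TCP at [0.186, -0.597, 0.227] pointing down, gripper open.
Joint ranges: [-2.62, 2.62], [-0.44, 2.09], [-1.27, 1.32], [0.08, 2.57], [-1.32, 4.46], [0.12, 2], [-2.74, 2.74]. Speed limits (rad/s): [2.22, 2.22, 3.01, 3.01, 3.14, 3.14, 3.14].

### API

Orientations are given as a unit quaternion [w, x, y, z].
In Python, from bench import bot gives the robot as it stands. The module is installed in compiled form; this text tells all that it offers.
- The arm moves only by the shell command python3 -m inch 'ROWS' [FORCE]. ROWS is JSON, a list that holds one entry, the list of rows, each a list of 7 numbers: the opening in per cent of the stroke, from 0 (shut) to 100 (fully open), then the shift along the tool's x, y, z in m, then the turn, a rotation vector about the tool's x, y, z in degrees. In form: [[[hand, tx, ty, tz, wx, wy, wz], ...]]. A call has 1 to 8 rows; each row is the pose to reach, as a shift and turn from the pose commanded when the call began, along the tool's axes at that moment; what a row does not reach only later rows make up. A row lasts 1/10 s, in which the tool goes at most 50 mm and 8.59 degrees, less where a joint would pass 70% of its speed; a pose out of reach is approached as far as the arm can. A call with a gripper value outside its range is refused whole. The fingers move at their own pace and stop on an object; FORCE is the grip in N (left out, the last holds). Time passes only in rows, so rows that repeat a pose let the fingers close. It gives the time, the measured TCP pose, the force and the opening at its end, in the units of the state.
- bot.sense(): the state, without advancing time (a new reading comes with each control period).
- bot.get_image(name): name is "side" or "top" or "wrist"; returns a dict with "img" (400x640x3 uint8, red, green, blue), "fx", "fy", "cx", "cy" (pixels), "extrinsics" (4x4, takes a point from world to camera coordinates). Camera axes: x right, y down, z forward; pixel columns grow to the right and rows downward; lengths in m; the calibration is good to about 2 mm. A picture is of the moment at which its call begins. There is no depth.
- bot.finish_job(): hands the job in, once; it reports no verdict.
The state is a dict: "time": time; "joints": joint angles; "dq": joint speeds; "joint_efforts": joint torques, N m; "position": TCP position; "tool_rot": TCP orientation; "ft_force": force on the tool from outside, world axes, zero at the start; "moment": the same for the moment, N m; "grip_width": opening from 0.0 (shut) to 1.0 (fully open).
Only numpy, scipy, OpenCV 4.12 (cv2) and the standard library are available. Lean on these libraries where they do the work, as an engineer would, in place of code of your own. Each camera call takes 0.05 s, during which the arm holds its last target.

### The job

Put the blue-handled scraper away: lay it flat in its own cut-out in the black tool tray, blade in the wide end, right down on the yellow floor, and let go. Leave the brush in the tray and the red spreader on the bench where they are.

Things in the scene. Friction and masses are not known exactly. Their poses are not given: they have to be found in the camera images.
- scraper_mid (a point): Scraper, loose, 0.16 kg, 195 mm long, lying top side up. The point is on the handle's centre line near the balance point, 13 mm above the underside; x to the blade, z up. Blue handle 28 wide, 26 tall, from -80 (dark steel cap) to +40 mm (steel collar) along x; grip it here across the 28. Steel blade 3 mm thick from +40 to +115 mm: 30 wide at the collar, 70 wide over its front 40 mm.
- pocket_home (a point): Where scraper_mid lies when home: 13 mm above the cut-out's yellow floor, x to its wide blade end. Tray 249 x 182 mm, fixed; floor 6, black foam top 16 mm above the bench. Cut-out from -92 to +127 mm along x: 94 wide beyond +47 (blade), 52 wide for the handle, finger scoop 94 wide from -25 to +25; 12 mm play all round, fits one way only. Home, the handle stands 16 mm above the foam.
- brush: Flat brush with wooden handle, 196 mm long, 11 mm thick, lying in the tray's other cut-out, a plain slot 44 mm wide; origin under its middle. Stays there.
- spreader: Red plastic spreader, a flat rounded trapezoid 112 x 106 x 8 mm lying on the bench; origin under its middle. Stays there.

How it is judged:
By the outcome, as a careful person would: the job done as asked, in the order asked, and still so for the second after the job is handed in, with the robot touching nothing.
It also fails if it takes over 35 s, if anything falls off the work surface, if the arm or the gripper's body presses on something with over 40 N, if the wrist force passes 120 N, or if a joint passes its speed limit or range.

## Working session

There is one attempt and no reset: what is moved stays moved. The work goes in short steps, Python scripts to look and compute and a shell command to move; the robot and the scene stay as the last step left them, time stands still between calls to the robot, and variables do not carry over. Pictures are saved under pics/ and viewed, and the job is handed in when it is done.

```bash
mkdir -p pics
python3 - <<'E'
from bench import bot
import cv2,numpy as np
s=bot.sense();print({k:np.round(v,4).tolist() for k,v in s.items()})
for n in ["top","side","wrist"]:
    r=bot.get_image(n);cv2.imwrite(f"pics/{n}0.png",r["img"][:,:,::-1])
    print(n,r["fx"],r["fy"],r["cx"],r["cy"],np.round(r["extrinsics"],4).tolist())
E
```

```text
{'time': 0.0, 'joints': [1.1664, 0.4352, 0.025, 1.5741, -0.0116, 1.134, -0.0751], 'dq': [0.0001, -0.0007, -0.0006, 0.0011, 0.0006, -0.001, -0.0003], 'joint_efforts': [0.0001, -66.7851, 0.986, -31.4458, -0.0603, 0.0428, 0.0002], 'position': [0.1856, -0.5963, 0.2259], 'tool_rot': [-0.1057, -0.6989, -0.1068, 0.6992], 'ft_force': [0.2203, 0.3572, -0.3267], 'moment': [0.0018, -0.013, -0.0028], 'grip_width': 1.0055}
top 386.5095642841543 386.5095642841543 323.32548898293675 189.3084077978283 [[0.0204, -0.9997, 0.0094, 0.0453], [-0.9905, -0.0215, -0.1362, 0.4836], [0.1363, -0.0066, -0.9906, 0.8358], [0.0, 0.0, 0.0, 1.0]]
side 379.5571641018394 379.5571641018394 319.2600970869838 201.2329790002891 [[-0.992, -0.1261, -0.0027, 0.4662], [-0.0859, 0.6908, -0.7179, 0.0142], [0.0924, -0.7119, -0.6961, 1.0486], [0.0, 0.0, 0.0, 1.0]]
wrist 283.3742677971775 283.3742677971775 315.1435961644243 200.78063990763815 [[0.2977, -0.9546, -0.0007, -0.6255], [-0.9217, -0.2877, 0.2601, -0.0337], [-0.2485, -0.0768, -0.9656, 0.3885], [0.0, 0.0, 0.0, 1.0]]
```

View pics/top0.png

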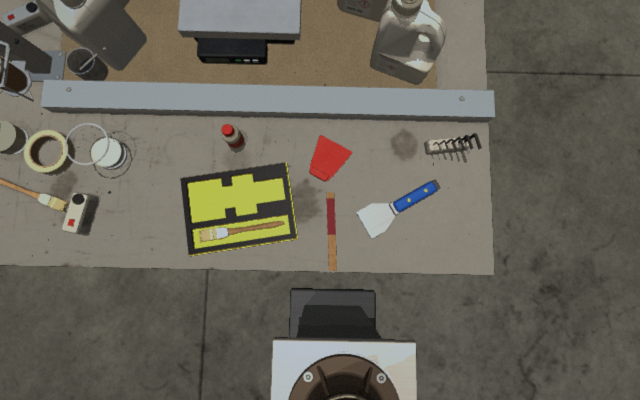

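View pics/side0.png

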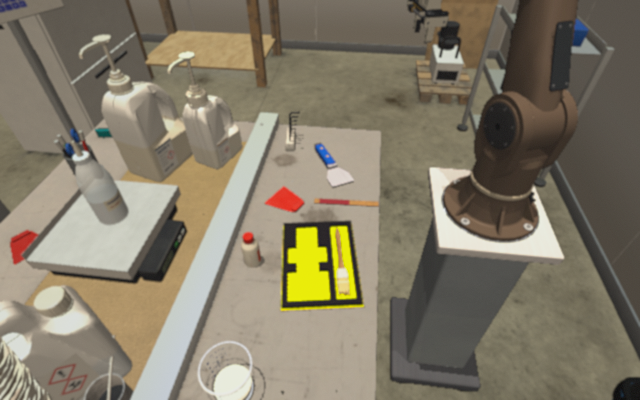

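View pics/wrist0.png

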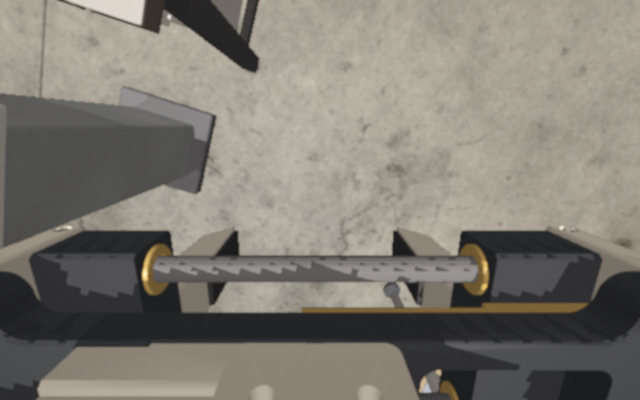

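Run:
```python
import cv2
t=cv2.imread("pics/top0.png")
cv2.imwrite("pics/tz.png",cv2.resize(t[155:265,175:305],None,fx=5,fy=5,interpolation=cv2.INTER_NEAREST))
cv2.imwrite("pics/sz.png",cv2.resize(t[165:250,345:455],None,fx=6,fy=6,interpolation=cv2.INTER_NEAREST))
```

```text
(no output)
```

View pics/tz.png

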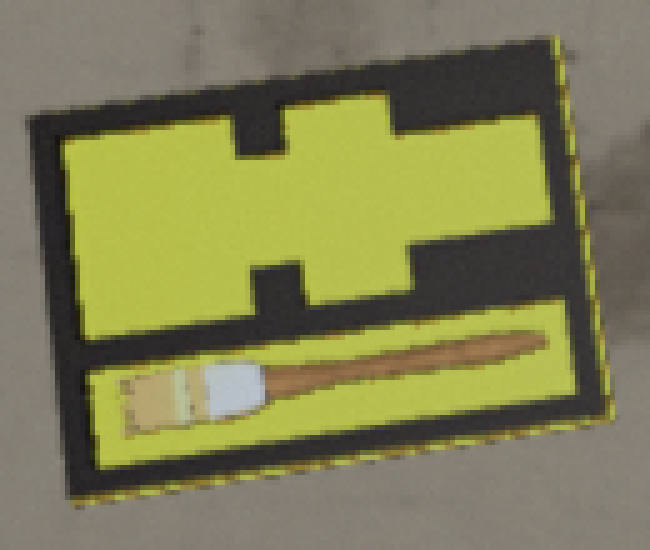

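View pics/sz.png

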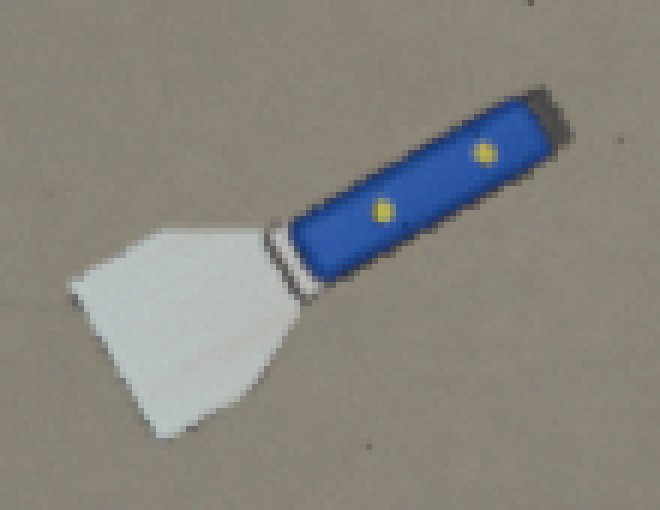

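```bash
cat > h.py <<'E'
import numpy as np
from bench import bot
def ray(r,u,v,z):
    E=r["extrinsics"];R=E[:3,:3];c=-R.T@E[:3,3]
    d=R.T@np.array([(u-r["cx"])/r["fx"],(v-r["cy"])/r["fy"],1.])
    return c+d*(z-c[2])/d[2]
def proj(r,P):
    P=np.atleast_2d(P);E=r["extrinsics"];q=P@E[:3,:3].T+E[:3,3]
    return np.c_[q[:,0]/q[:,2]*r["fx"]+r["cx"],q[:,1]/q[:,2]*r["fy"]+r["cy"]]
E
python3 - <<'E'
from h import *
r=bot.get_image("top");E=r["extrinsics"];print("cam",-E[:3,:3].T@E[:3,3])
f=lambda p,s,o,z:ray(r,(p[0]+.5)/s-.5+o[0],(p[1]+.5)/s-.5+o[1],z)
T=(175,155)
for n,p in dict(o1=(28,117),o2=(555,38),o3=(612,415),o4=(72,497),
  wTL=(62,140),wBL=(85,341),wTR=(232,117),wBR=(255,313),nTR=(540,114),nBR=(553,222),sTL=(285,107),sTR=(388,94),sBL=(303,305),sBR=(413,289),hT1=(238,158),hT2=(285,152),hB1=(250,268),hB2=(303,261),gT=(396,135),gB=(411,242)).items(): print(n,np.round(f(p,5,T,.016)[:2],4),np.round(f(p,5,T,.006)[:2],4))
S=(345,165)
for n,p,z in [("b1",(70,287),.003),("b2",(163,437),.003),("cap1",(540,88),.02),("cap2",(572,138),.02),("riv1",(384,211),.026),("riv2",(485,153),.026),("col1",(292,226),.02),("col2",(330,285),.02)]: print(n,np.round(f(p,6,S,z)[:2],4))
E
```

```text
cam [0.36414931 0.06121581 0.89343626]
o1 [0.5039 0.384 ] [0.5055 0.3877]
o2 [0.5462 0.1439] [0.5483 0.1448]
o3 [0.3739 0.1124] [0.374 0.113]
o4 [0.3326 0.3523] [0.3323 0.3556]
wTL [0.4936 0.3678] [0.4951 0.3713]
wBL [0.4021 0.3511] [0.4026 0.3545]
wTR [0.506  0.2907] [0.5076 0.2934]
wBR [0.4164 0.2753] [0.417  0.2777]
nTR [0.5105 0.1496] [0.5122 0.1506]
nBR [0.4607 0.1419] [0.4618 0.1428]
sTL [0.5112 0.2667] [0.5129 0.2691]
sTR [0.5183 0.2198] [0.52   0.2216]
sBL [0.4205 0.2538] [0.4211 0.256 ]
sBR [0.4288 0.2044] [0.4295 0.206 ]
hT1 [0.4871 0.2869] [0.4885 0.2895]
hT2 [0.4903 0.2656] [0.4917 0.2679]
hB1 [0.4367 0.2787] [0.4376 0.2811]
hB2 [0.4404 0.2548] [0.4413 0.257 ]
gT [0.4993 0.2152] [0.5008 0.217 ]
gB [0.4502 0.2062] [0.4511 0.2079]
b1 [ 0.4345 -0.0218]
b2 [ 0.378  -0.0578]
cap1 [ 0.5132 -0.1995]
cap2 [ 0.4941 -0.2113]
riv1 [ 0.4639 -0.1378]
riv2 [ 0.4868 -0.1763]
col1 [ 0.4581 -0.1042]
col2 [ 0.436  -0.1185]
```

Run:
```python
from h import *
import cv2
from scipy.spatial.transform import Rotation as Ro
t=cv2.imread("pics/top0.png");s=cv2.imread("pics/side0.png")
a=cv2.resize(t[115:165,205:265],(480,400),interpolation=0);b=cv2.resize(s[225:275,225:275],(400,400),interpolation=0)
a=cv2.resize(a,(400,333));a=cv2.copyMakeBorder(a,0,67,0,0,0)
cv2.imwrite("pics/bot.png",np.hstack([a,b]))
q=bot.sense()["tool_rot"];R=Ro.from_quat([q[1],q[2],q[3],q[0]]).as_matrix();print(R.round(3))
rs=bot.get_image("side");
# scraper/pocket cross-check in side view
def fr(p,ang,pts):
    c,s=np.cos(ang),np.sin(ang);return np.array([[p[0]+c*x-s*y,p[1]+s*x+c*y,z] for x,y,z in pts])
sc=fr((.4645,-.138),np.radians(120.6),[(115,35,0),(115,-35,0),(-80,14,13),(-80,-14,13),(40,14,13),(40,-14,13)]*np.array([.001,.001,.001]))
pk=fr((.4698,.2358),np.radians(100),np.array([(127,47,16),(127,-47,16),(47,47,16),(47,-47,16),(25,47,16),(25,-47,16),(-25,47,16),(-25,-47,16),(-92,26,16),(-92,-26,16)])*.001)
rt=bot.get_image("top")
for nm,r,im in (("top",rt,t),("side",rs,s)):
    o=cv2.resize(im,None,fx=4,fy=4,interpolation=cv2.INTER_CUBIC)
    for u,v in proj(r,np.r_[sc,pk]): cv2.drawMarker(o,(int(4*u+1.5),int(4*v+1.5)),(255,0,255),0,12,1)
    cs=[(170,150),(340,150)] if nm=="top" else [(270,210),(270,130)]
    cv2.imwrite(f"pics/ov_{nm}.png",np.hstack([o[4*y:4*y+440,4*x:4*x+400+40*0] if 0 else o[4*y:4*y+440,4*x:4*x+400] for x,y in ([(185,155),(352,160)] if nm=="top" else [(270,212),(290,130)])]))
```

```text
[[-0.     0.297 -0.955]
 [ 0.001 -0.955 -0.297]
 [-1.    -0.001  0.   ]]
```

View pics/bot.png

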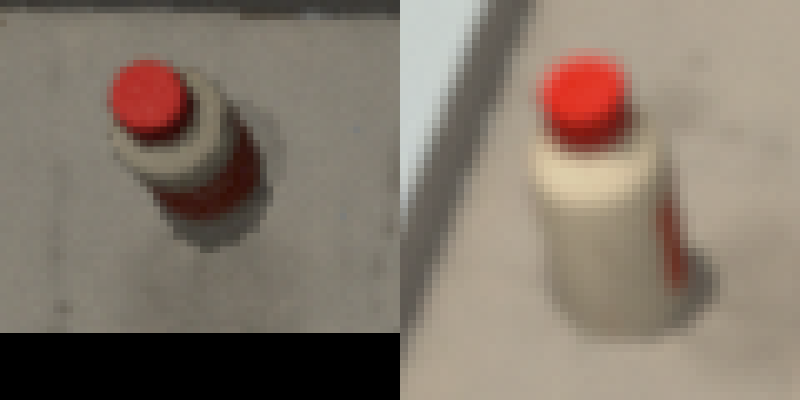

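View pics/ov_top.png

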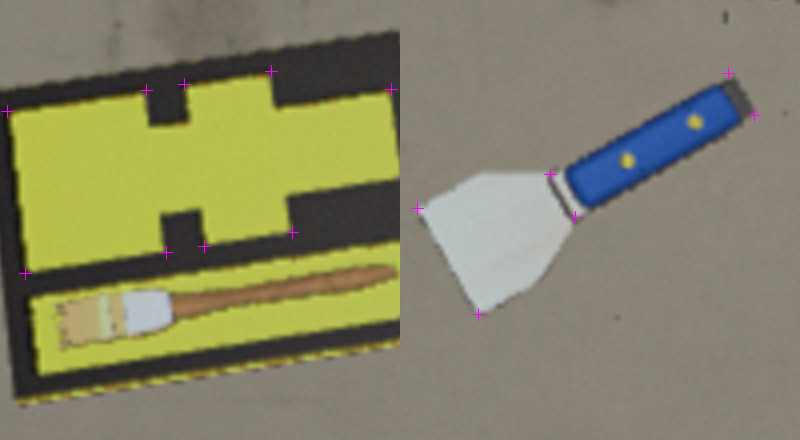

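View pics/ov_side.png

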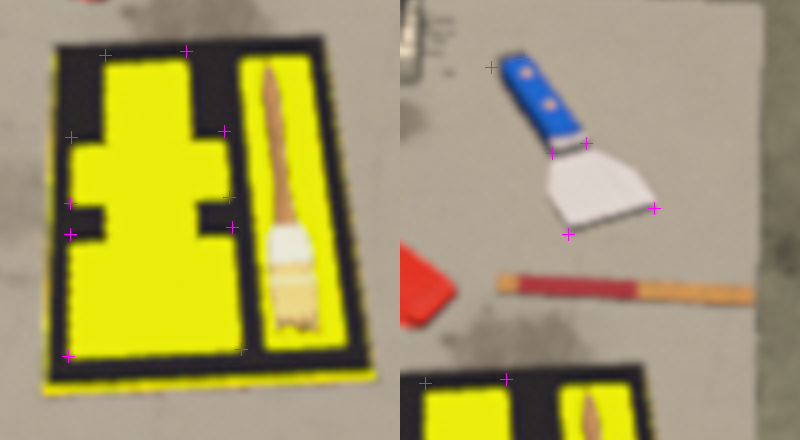

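Run:
```python
from h import *
from scipy.optimize import least_squares as L
rt=bot.get_image("top");rs=bot.get_image("side")
def tri(a,b):
    f=lambda P:np.r_[proj(rt,P)[0]-a,proj(rs,P)[0]-b]
    s=L(f,[.5,.2,.05]);return s.x.round(4),s.fun.round(1)
print("cap",tri((227.5,129.7),(247.9,235.6)))
print("base",ray(rt,237.2,149,0), ray(rs,252.5,264,0))
# rivets: near, far
o=lambda p,f,x,y:((p[0]+.5)/f-.5+x,(p[1]+.5)/f-.5+y)
print(tri(o((627,161),4,352-100,160),o((550,104),4,290-100,130)),tri(o((695,122),4,252,160),o((527,72),4,190,130)))
# blade corners
print(tri(o((418,209),4,252,160),o((575,229),4,190,130)),tri(o((479,314),4,252,160),o((656,208),4,190,130)))
```

```text
cap (array([0.5978, 0.2625, 0.0935]), array([ 0.,  0., -0., -0.]))
base [0.57877607 0.26067487 0.        ] [0.59685581 0.27158054 0.        ]
(array([ 0.4631, -0.1368,  0.0285]), array([-0. ,  0.1, -0.1, -0. ])) (array([ 0.486 , -0.1755,  0.0287]), array([ 0. ,  0.1, -0.2, -0. ]))
(array([ 0.4339, -0.0212,  0.0059]), array([-0. ,  0.7, -0.9, -0.1])) (array([ 0.3757, -0.0572,  0.0008]), array([-0. ,  0.3, -0.3, -0. ]))
```

```bash
cat > d.py <<'E'
import sys;from h import *
from scipy.spatial.transform import Rotation as Ro
# usage: x y z yawdeg(of tool y)
x,y,z,a=map(float,sys.argv[1:5]);a=np.radians(a)
s=bot.sense();q=s["tool_rot"];R=Ro.from_quat([q[1],q[2],q[3],q[0]]).as_matrix();p=s["position"]
ty=np.array([np.cos(a),np.sin(a),0]);tx=np.array([0,0,-1.]);G=np.c_[tx,ty,np.cross(tx,ty)]
print("t",round(float(s["time"]),2),"pos",np.round(p,4),"yaw",np.degrees(np.arctan2(R[1,1],R[0,1])).round(2),"F",np.round(s["ft_force"],1),"w",round(float(s["grip_width"]),3),"j",np.round(s["joints"],2))
print("shift",(R.T@(np.array([x,y,z])-p)).round(4),"turn",np.degrees(Ro.from_matrix(R.T@G).as_rotvec()).round(2))
E
python3 -m inch '[[[100,0.005,-0.031,-0.035,-8,0,0],[100,0.01,-0.062,-0.07,-16,0,0],[100,0.015,-0.093,-0.105,-24,0,0],[100,0.02,-0.124,-0.14,-32,0,0],[100,0.025,-0.155,-0.175,-40,0,0],[100,0.03,-0.186,-0.21,-48,0,0],[100,0.035,-0.217,-0.245,-56,0,0],[100,0.04,-0.25,-0.28,-64,0,0]]]' 25
python3 d.py .464 -.138 .12 30.6
```

```text
time: 1.2
position: [0.3796, -0.2735, 0.1869]
tool_rot: [0.462, 0.535, 0.462, -0.535]
ft_force: [1.5, -0.2, 1.4]
grip_width: 1.003
t 1.2 pos [ 0.3796 -0.2735  0.1869] yaw -8.41 F [ 1.5 -0.2  1.4] w 1.003 j [ 0.81  0.25 -0.37  1.97  0.11  0.94  0.25]
shift [ 0.0669  0.0636 -0.1464] turn [-39.01   0.06  -0.04]
```

```bash
python3 -m inch '[[[100,0.013,0.012,-0.028,-8,0,0],[100,0.026,0.025,-0.056,-16,0,0],[100,0.04,0.038,-0.084,-24,0,0],[100,0.053,0.051,-0.112,-32,0,0],[100,0.066,0.0636,-0.1464,-39,0,0],[100,0.066,0.0636,-0.1464,-39,0,0],[100,0.066,0.0636,-0.1464,-39,0,0]]]'
python3 d.py .464 -.138 .004 30.6
python3 - <<'E'
from h import *
import cv2
for n in ("wrist","top"):
    r=bot.get_image(n);cv2.imwrite(f"pics/{n}1.png",r["img"][:,:,::-1])
    if n=="wrist": print(proj(r,[[.464,-.138,.026],[.4063,-.0398,.003]]))
E
```

```text
time: 1.9
position: [0.4639, -0.1391, 0.1205]
tool_rot: [0.613, 0.352, 0.614, -0.352]
ft_force: [0.7, 0.3, 0.3]
grip_width: 1.001
t 1.9 pos [ 0.4639 -0.1391  0.1205] yaw 30.35 F [0.7 0.3 0.3] w 1.001 j [ 0.6   0.39 -0.54  2.    0.27  0.82  0.44]
shift [ 0.1165  0.0007 -0.0008] turn [-0.25 -0.04  0.02]
[[317.01095598 200.91516009]
 [316.97387895  71.35128858]]
```

View pics/wrist1.png

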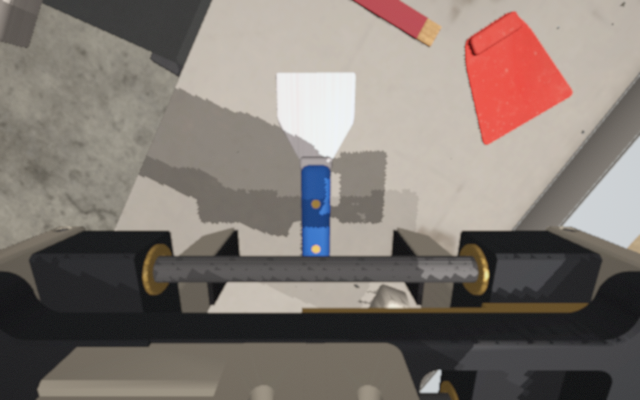

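```bash
python3 -m inch '[[[100,0.035,0,0,0,0,0],[100,0.07,0,0,0,0,0],[100,0.095,0,0,0,0,0],[100,0.11,0,0,0,0,0],[100,0.115,0,0,0,0,0],[100,0.115,0,0,0,0,0],[20,0.115,0,0,0,0,0],[20,0.115,0,0,0,0,0]]]' 25
python3 d.py .464 -.138 .004 30.6
```

```text
time: 2.8
position: [0.4645, -0.1403, 0.0067]
tool_rot: [0.614, 0.352, 0.612, -0.352]
ft_force: [-0.2, -0.4, 0.4]
grip_width: 0.874
t 2.8 pos [ 0.4645 -0.1403  0.0067] yaw 30.25 F [-0.2 -0.4  0.4] w 0.874 j [ 0.5   0.57 -0.42  2.1   0.43  0.56  0.3 ]
shift [ 0.0027  0.0007 -0.0022] turn [-0.35  0.08 -0.07]
```

```bash
python3 -m inch '[[[60,0.002,0,-0.001,0,0,0],[20,0.002,0,-0.001,0,0,0],[10,0.002,0,-0.001,0,0,0],[10,0.002,0,-0.001,0,0,0],[10,0.002,0,-0.001,0,0,0],[10,0.002,0,-0.001,0,0,0],[10,0.002,0,-0.001,0,0,0],[10,0.002,0,-0.001,0,0,0]]]' 30
python3 -m inch '[[[10,0.002,0,0,0,0,0],[10,0,0,0,0,0,0]]]' 30
python3 d.py .464 -.138 .004 30.6
```

```text
time: 3.6
position: [0.4634, -0.1389, 0.0037]
tool_rot: [0.613, 0.352, 0.613, -0.352]
ft_force: [1.0, -0.2, -1.0]
grip_width: 0.302
time: 3.8
position: [0.4634, -0.1389, 0.0042]
tool_rot: [0.613, 0.352, 0.613, -0.352]
ft_force: [-0.3, -0.4, -2.6]
grip_width: 0.305
t 3.8 pos [ 0.4634 -0.1389  0.0042] yaw 30.3 F [-0.3 -0.4 -2.6] w 0.305 j [ 0.5   0.57 -0.42  2.1   0.43  0.55  0.29]
shift [ 0.0002  0.001  -0.0005] turn [-0.3   0.04  0.  ]
```

```bash
python3 -m inch '[[[10,-0.01,0,0,0,0,0],[10,-0.03,0,0,0,0,0],[10,-0.055,0,0,0,0,0],[10,-0.08,0,0,0,0,0],[10,-0.1,0,0,0,0,0],[10,-0.11,0,0,0,0,0],[10,-0.11,0,0,0,0,0]]]' 40
python3 d.py .47 .237 .115 10
python3 - <<'E'
from h import *
import cv2
for n in ("wrist","side"):
    r=bot.get_image(n);cv2.imwrite(f"pics/{n}2.png",r["img"][:,:,::-1])
E
```

```text
time: 4.5
position: [0.464, -0.1391, 0.1149]
tool_rot: [0.614, 0.352, 0.612, -0.352]
ft_force: [0.5, 0.2, -2.0]
grip_width: 0.302
t 4.5 pos [ 0.464  -0.1391  0.1149] yaw 30.27 F [ 0.5  0.2 -2. ] w 0.302 j [ 0.6   0.4  -0.54  2.01  0.28  0.8   0.43]
shift [-0.0004  0.1948 -0.3218] turn [20.27  0.08 -0.1 ]
```

View pics/wrist2.png

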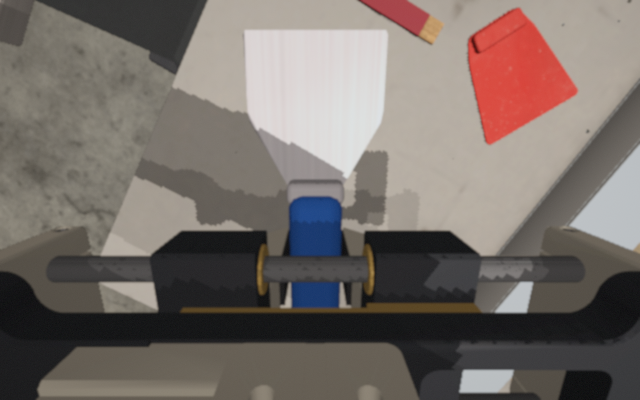

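View pics/side2.png

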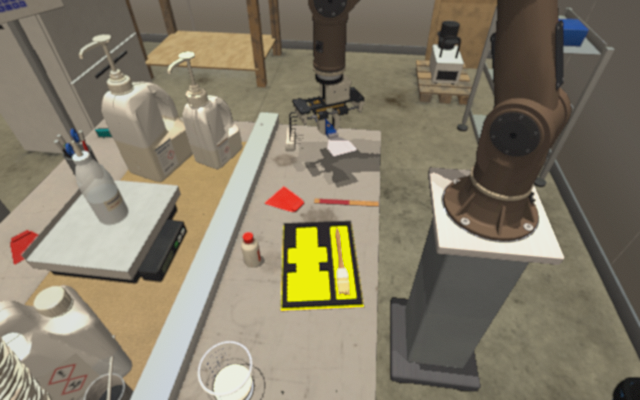

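```bash
python3 - <<'E'
from h import *
r=bot.get_image("wrist")
a=np.radians(120.3)
for tip in (0,3,-3):
  p=np.array([.464,-.139,.124]);d=np.array([np.cos(a)*np.cos(np.radians(tip)),np.sin(a)*np.cos(np.radians(tip)),np.sin(np.radians(tip))]);n=np.array([-np.sin(a),np.cos(a),0])
  print(tip,proj(r,[p+.115*d-[0,0,.0115]+.035*n,p+.115*d-[0,0,.0115]-.035*n]).round(0).tolist())
E
python3 -m inch '[[[10,0,0.015,-0.026,1.6,0,0],[10,0,0.033,-0.054,3.4,0,0],[10,0,0.051,-0.084,5.3,0,0],[10,0,0.069,-0.114,7.2,0,0],[10,0,0.087,-0.144,9.1,0,0],[10,0,0.105,-0.174,11,0,0],[10,0,0.123,-0.204,12.9,0,0],[10,0,0.141,-0.234,14.8,0,0]]]' 40
python3 d.py .47 .237 .115 10
```

```text
0 [[249.0, 29.0], [390.0, 29.0]]
3 [[246.0, 26.0], [393.0, 26.0]]
-3 [[251.0, 33.0], [387.0, 33.0]]
time: 5.45
position: [0.4662, 0.1354, 0.1125]
tool_rot: [0.562, 0.428, 0.563, -0.429]
ft_force: [1.7, -1.1, -2.8]
grip_width: 0.299
t 5.45 pos [0.4662 0.1354 0.1125] yaw 15.42 F [ 1.7 -1.1 -2.8] w 0.299 j [ 0.02  0.41 -0.53  2.01  0.28  0.8  -0.4 ]
shift [-0.0025  0.0306 -0.0969] turn [5.42 0.01 0.12]
```

```bash
python3 -m inch '[[[10,0,0.008,-0.024,1.4,0,0],[10,0,0.016,-0.049,2.8,0,0],[10,0,0.022,-0.07,4.2,0,0],[10,0,0.025,-0.08,5.5,0,0],[10,0,0.025,-0.08,5.5,0,0],[10,0,0.025,-0.08,5.5,0,0]]]'
python3 d.py .47 .237 .115 10
python3 - <<'E'
from h import *
import cv2
for n in ("wrist","top"):
    r=bot.get_image(n);cv2.imwrite(f"pics/{n}3.png",r["img"][:,:,::-1])
E
```

```text
time: 6.05
position: [0.4692, 0.2173, 0.1127]
tool_rot: [0.542, 0.454, 0.542, -0.455]
ft_force: [-0.4, -0.5, -1.6]
grip_width: 0.304
t 6.05 pos [0.4692 0.2173 0.1127] yaw 10.05 F [-0.4 -0.5 -1.6] w 0.304 j [-0.16  0.45 -0.5   1.93  0.29  0.83 -0.64]
shift [-0.0023  0.0042 -0.0193] turn [0.05 0.06 0.11]
```

View pics/wrist3.png

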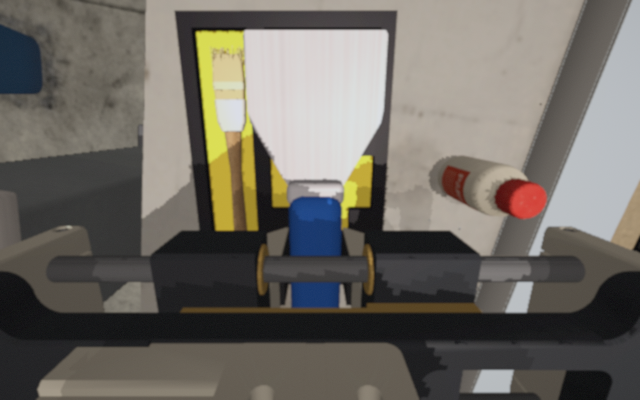

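View pics/top3.png

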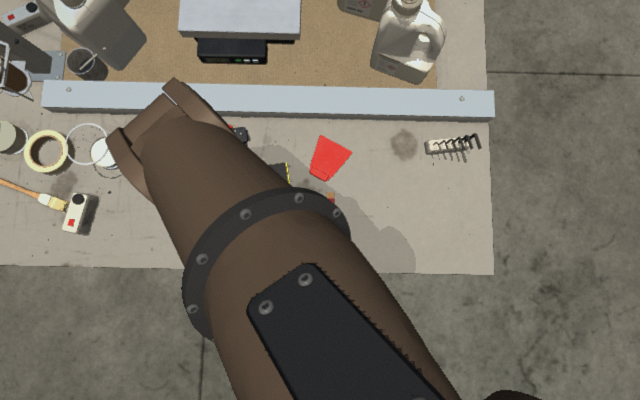

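Run:
```python
from h import *
import cv2
r=bot.get_image("wrist")
for u,v,z in [(178,12,.016),(396,12,.016),(371,155,.016),(371,207,.016),(389,28,.016),(272,207,.006)]: print((u,v),ray(r,u,v,z).round(4))
im=r["img"][:,:,::-1];cv2.imwrite("pics/wz.png",cv2.resize(im[0:240,170:410],None,fx=2.5,fy=2.5,interpolation=2))
```

```text
(178, 12) [0.3356 0.3495 0.016 ]
(396, 12) [0.5049 0.3792 0.016 ]
(371, 155) [0.5105 0.2667 0.016 ]
(371, 207) [0.5214 0.2196 0.016 ]
(389, 28) [0.5021 0.3673 0.016 ]
(272, 207) [0.4291 0.2003 0.006 ]
```

View pics/wz.png

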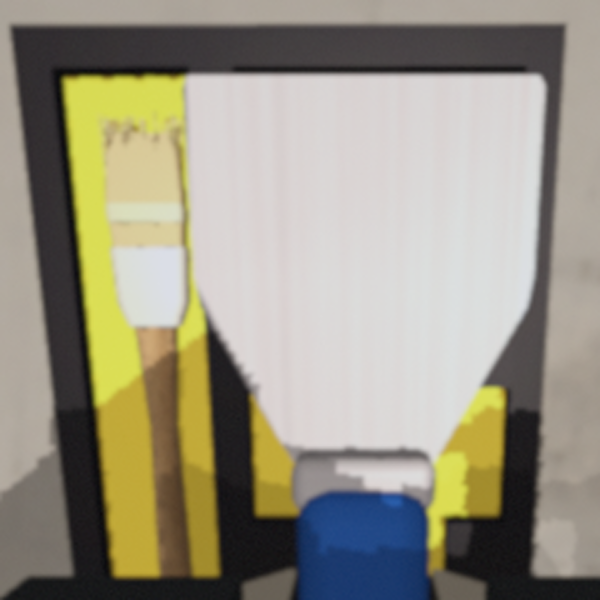

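```bash
python3 -m inch '[[[10,0.01,0.002,-0.009,0,0,0],[10,0.03,0.004,-0.0178,0,0,0],[10,0.05,0.004,-0.0178,0,0,0],[10,0.065,0.004,-0.0178,0,0,0],[10,0.07,0.004,-0.0178,0,0,0],[10,0.07,0.004,-0.0178,0,0,0]]]'
python3 d.py .47 .2355 .0105 10
python3 - <<'E'
from h import *
import cv2
r=bot.get_image("wrist");im=r["img"][:,:,::-1];cv2.imwrite("pics/w4.png",im)
r=bot.get_image("side");im=r["img"][:,:,::-1];cv2.imwrite("pics/s4.png",cv2.resize(im[190:320,230:390],None,fx=4,fy=4,interpolation=2))
E
```

```text
time: 6.8
position: [0.4702, 0.2361, 0.0428]
tool_rot: [0.541, 0.454, 0.542, -0.455]
ft_force: [0.7, 1.1, -2.1]
grip_width: 0.3
t 6.8 pos [0.4702 0.2361 0.0428] yaw 9.99 F [ 0.7  1.1 -2.1] w 0.3 j [-0.24  0.56 -0.45  1.97  0.37  0.69 -0.74]
shift [ 0.0323 -0.0002  0.0006] turn [-0.01  0.02  0.09]
```

View pics/w4.png

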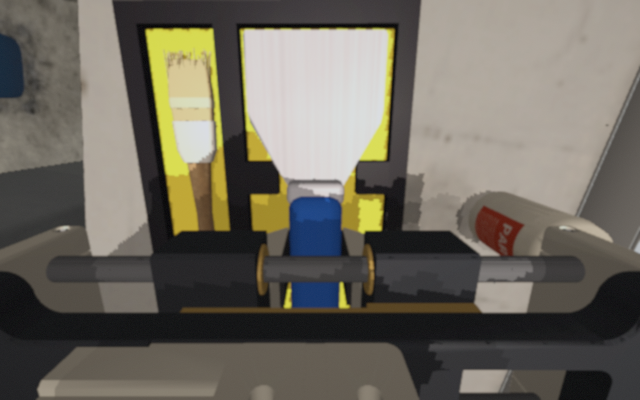

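View pics/s4.png

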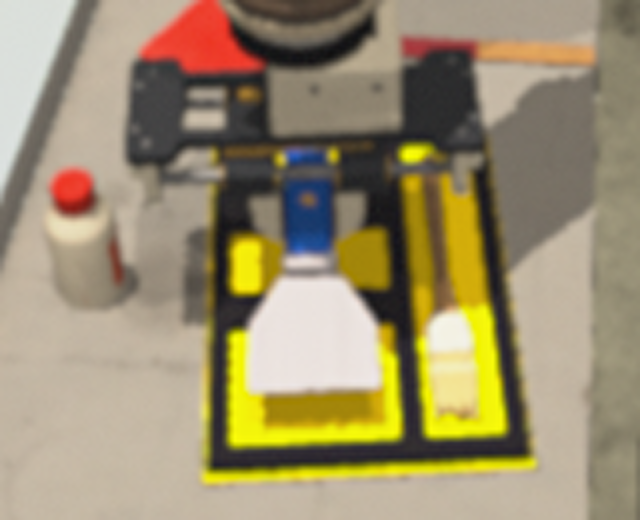

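Run:
```python
from h import *
r=bot.get_image("wrist")
a=np.radians(100);d=np.array([np.cos(a),np.sin(a)]);n=np.array([-d[1],d[0]]);c=np.array([.4702,.2358])
for u,v,z in [(240,25,.016),(396,25,.016),(389,161,.016),(247,161,.016),(383,195,.016),(251,193,.016)]:
    p=ray(r,u,v,z)[:2]-c;print((u,v),(1000*np.array([p@d,p@n])).round(1))
```

```text
(240, 25) [124.9  43.4]
(396, 25) [124.9 -47.2]
(389, 161) [ 46.1 -48.5]
(247, 161) [46.1 44.2]
(383, 195) [ 23.2 -46. ]
(251, 193) [24.6 42.9]
```

```bash
python3 -m inch '[[[10,0.01,0.0015,0.001,0,0,0],[10,0.02,0.0015,0.001,0,0,0],[10,0.026,0.0015,0.001,0,0,0],[10,0.029,0.0015,0.001,0,0,0],[10,0.03,0.0015,0.001,0,0,0],[10,0.03,0.0015,0.001,0,0,0]]]'
python3 d.py .4715 .2355 .0105 10
```

```text
time: 7.55
position: [0.4723, 0.2356, 0.0136]
tool_rot: [0.542, 0.454, 0.542, -0.455]
ft_force: [-0.3, 0.2, -2.6]
grip_width: 0.301
t 7.55 pos [0.4723 0.2356 0.0136] yaw 10.0 F [-0.3  0.2 -2.6] w 0.301 j [-0.26  0.6  -0.42  1.99  0.4   0.63 -0.77]
shift [ 0.0031 -0.0008 -0.    ] turn [-0.    0.    0.01]
```

```bash
python3 -m inch '[[[10,0.0015,-0.0005,0,0,0,0],[10,0.0025,-0.0005,0,0,0,0],[10,0.0025,-0.0005,0,0,0,0],[10,0.0025,-0.0005,0,0,0,0]]]'
python3 d.py .4715 .2355 .0105 10
```

```text
time: 7.95
position: [0.4719, 0.2354, 0.0113]
tool_rot: [0.542, 0.455, 0.542, -0.455]
ft_force: [0.0, 0.1, -2.5]
grip_width: 0.303
t 7.95 pos [0.4719 0.2354 0.0113] yaw 9.99 F [ 0.   0.1 -2.5] w 0.303 j [-0.26  0.6  -0.42  1.99  0.4   0.63 -0.77]
shift [ 0.0008 -0.0004 -0.0002] turn [-0.01  0.   -0.01]
```

```bash
python3 -m inch '[[[10,0.0008,0,0,0,0,0],[10,0.0008,0,0,0,0,0],[10,0.0012,0,0,0,0,0],[10,0.0012,0,0,0,0,0]]]'
python3 d.py .4715 .2355 .0105 10
```

```text
time: 8.35
position: [0.4718, 0.2354, 0.01]
tool_rot: [0.542, 0.455, 0.542, -0.455]
ft_force: [0.2, -0.3, -2.6]
grip_width: 0.301
t 8.35 pos [0.4718 0.2354 0.01  ] yaw 9.98 F [ 0.2 -0.3 -2.6] w 0.301 j [-0.26  0.6  -0.42  1.99  0.41  0.63 -0.77]
shift [-0.0005 -0.0003 -0.0002] turn [-0.02  0.    0.  ]
```

```bash
python3 -m inch '[[[10,0.0005,0,0,0,0,0],[10,0.0005,0,0,0,0,0],[10,0.0005,0,0,0,0,0]]]'
python3 -m inch '[[[10,0.0005,0,0,0,0,0],[10,0.0005,0,0,0,0,0],[10,0.0005,0,0,0,0,0]]]'
```

```text
time: 8.65
position: [0.4718, 0.2354, 0.0095]
tool_rot: [0.542, 0.455, 0.542, -0.455]
ft_force: [-0.2, 0.2, -1.5]
grip_width: 0.305
time: 8.95
position: [0.4719, 0.2354, 0.0093]
tool_rot: [0.542, 0.455, 0.542, -0.455]
ft_force: [-1.8, -1.3, 5.8]
grip_width: 0.303
```

Contact with the floor. I'll open only a little, because the fingers are in the scoop, then go straight up.

```bash
python3 -m inch '[[[42,-0.0005,0,0,0,0,0],[42,-0.0005,0,0,0,0,0],[42,-0.0005,0,0,0,0,0],[42,-0.0005,0,0,0,0,0],[42,-0.0005,0,0,0,0,0]]]' 10
python3 - <<'E'
from h import *
import cv2
r=bot.get_image("wrist");cv2.imwrite("pics/w5.png",r["img"][:,:,::-1])
E
```

```text
time: 9.45
position: [0.4719, 0.2354, 0.0095]
tool_rot: [0.542, 0.455, 0.542, -0.455]
ft_force: [0.2, 0.1, -0.1]
grip_width: 0.421
```

View pics/w5.png

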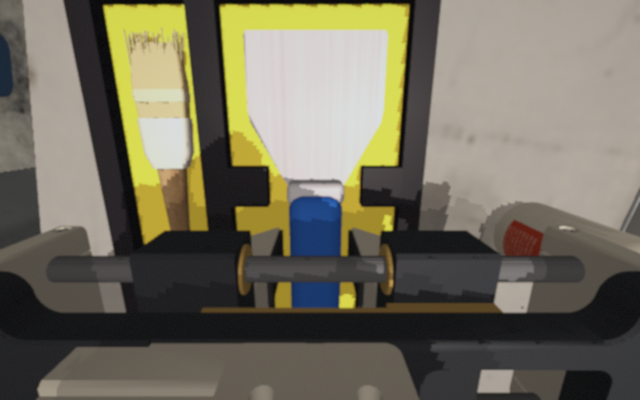

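The scraper is inside the cut-out: blade columns 246–387 lie between foam edges at 220 and 410, and it is clear at the top. The fingers are off the handle (0.42 open, force about 0). Next I retreat upwards.

```bash
python3 -m inch '[[[42,-0.01,0,0,0,0,0],[42,-0.03,0,0,0,0,0],[42,-0.06,0,0,0,0,0],[42,-0.1,0,0,0,0,0],[42,-0.14,0,0,0,0,0],[42,-0.18,0,0,0,0,0],[42,-0.2,0,0,0,0,0],[42,-0.2,0,0,0,0,0]]]'
python3 d.py .3 -.35 .25 -30
```

```text
time: 10.3
position: [0.4732, 0.2366, 0.2135]
tool_rot: [0.543, 0.457, 0.541, -0.453]
ft_force: [-0.1, 0.0, -0.5]
grip_width: 0.417
t 10.3 pos [0.4732 0.2366 0.2135] yaw 9.99 F [-0.1  0.  -0.5] w 0.417 j [-0.14  0.35 -0.55  1.8   0.21  1.05 -0.59]
shift [-0.0391 -0.2721  0.5476] turn [39.99 -0.22 -0.3 ]
```

```bash
python3 -m inch '[[[42,0,0,0.04,0,0,0],[42,0,0,0.08,0,0,0],[42,0,0,0.12,0,0,0],[42,0,0,0.16,0,0,0],[42,0,0,0.2,0,0,0],[42,0,0,0.24,0,0,0],[42,0,0,0.28,0,0,0],[42,0,0,0.32,0,0,0]]]'
python3 -m inch '[[[42,0,0,0.04,0,0,0],[42,0,0,0.08,0,0,0],[42,0,0,0.1,0,0,0],[42,0,0,0.1,0,0,0]]]'
python3 - <<'E'
from h import *
import cv2
o=[]
for n,(x,y) in (("top",(165,115)),("side",(250,200))):
    r=bot.get_image(n);im=r["img"][:,:,::-1];cv2.imwrite(f"pics/{n}6.png",im);o.append(cv2.resize(im[y:y+145,x:x+160] if n=="top" else im[200:320,250:380],(400,362),interpolation=2))
cv2.imwrite("pics/f6.png",np.hstack(o))
E
```

```text
time: 11.1
position: [0.5267, -0.0813, 0.209]
tool_rot: [0.541, 0.454, 0.542, -0.455]
ft_force: [0.9, 0.4, -0.2]
grip_width: 0.421
time: 11.5
position: [0.5438, -0.1823, 0.2084]
tool_rot: [0.54, 0.455, 0.541, -0.457]
ft_force: [0.3, 0.7, -0.0]
grip_width: 0.419
```

View pics/f6.png

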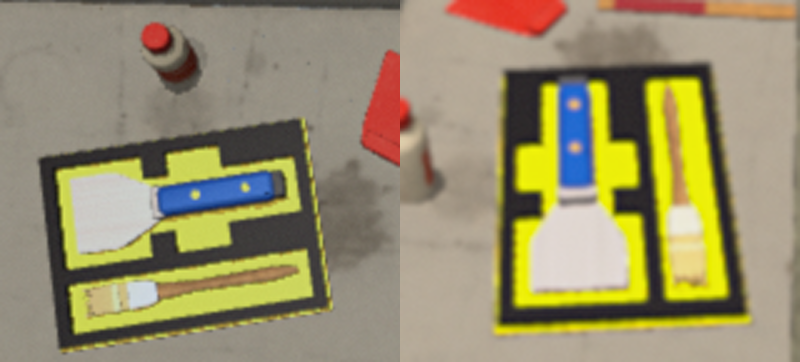

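View pics/top6.png

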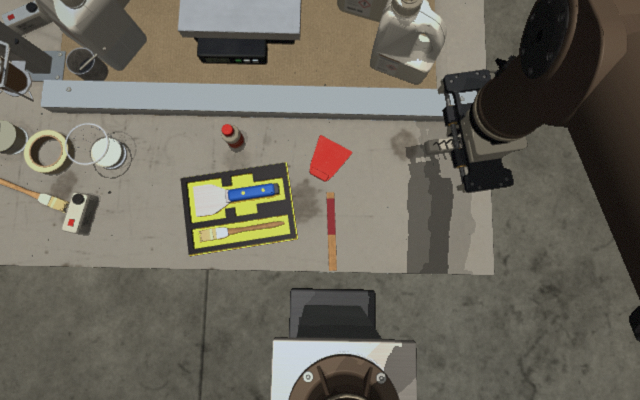

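Run:
```python
from h import *
s=bot.sense();print(s["time"],np.round(s["dq"],3),np.round(s["ft_force"],1));print(bot.finish_job())
```

```text
11.6 [-0.02  -0.011 -0.023  0.007 -0.003  0.001 -0.002] [0.3 0.9 0.2]
the job is handed in; nothing more can be done
None
```

The scraper is in its cut-out in the tray, blade in the wide end, and the job was handed in at 11.6 s.

- **Placing:** I gripped the scraper across its handle, carried it level to the tray and lowered it until the wrist force showed it touching the floor. That was at TCP height 9.3 mm, within 1 mm of the 10 mm expected. I then opened the fingers just enough to clear the handle and went straight up.
- **Last checks:** The top picture shows the scraper inside the cut-out on all sides. In the side picture the cap end looks level with the foam edge, which I put down to the handle's height. The brush and the red spreader look unmoved by eye; I did not measure them again. The arm stood clear of everything, with the force near zero (under 1 N).
- **Disagreement:** The cameras differed by about 2–5 mm on where the tray lies. I went mainly by the top and wrist cameras, and the difference is well inside the 12 mm play.

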